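Count three feed tins into the kit bay and shut its keeper bar

ROBOT

A 6-joint arm with a two-finger parallel gripper is mounted at the origin on the work surface. World frame = base frame: x ahead of the robot, y to its left, z up, the work surface at z = 0. Lengths are in m, angles in rad, forces in N, time in s.
With the tool pointing down it reaches from about 0.425 to 0.95 m from the base axis. Payload 3.5 kg.
Tool frame: the origin (TCP) lies midway between the tips of the shut fingers; the grasp point (between the pads) lies 19 mm behind it; z points along the fingers, y is the line along which they close (so a half turn about z gives the same grasp; the last joint's range is limited). The gripper opens to 85 mm and grips with 20 to 120 N. Pads are 22 mm wide; open, the fingers measure 114 mm over their backs; the gripper's body (76 mm by 85 mm) begins 54 mm behind the grasp point. The pads swing forward as they close: fully open they stand 13 mm farther back than shut.
Start: joints at [1.073, 0.286, 1.577, -0, 1.279, -0.15], TCP at [0.23, 0.635, 0.231] pointing down, gripper open.
Joint ranges: [-2.77, 2.77], [-0.9, 2.22], [0.21, 2.48], [-1.53, 4.67], [0.24, 2.81], [-2.84, 2.84]. Speed limits (rad/s): [2.79, 2.79, 3.14, 3.14, 3.14, 3.14].

INTERFACE

Orientations are given as a unit quaternion [x, y, z, w].
In Python, from plant import get_state, read_camera, ctrl gives the robot as it stands.
- The arm moves only by the shell command python3 -m crank 'ROWS' [FORCE]. ROWS is JSON, a list of rows, each a list of 3 entries, a list of its own where there are three numbers: the shift along the tool's x, y, z in mm, then the turn about the tool's z in degrees, then the closure in counts, from 0 (fully open) to 255 (shut). In form: [[[tx, ty, tz], yaw, claw], ...]. A call has 1 to 10 rows; each row is the pose to reach, as a shift and turn from the pose commanded when the call began, along the tool's axes at that moment; what a row does not reach only later rows make up. A row lasts 1/10 s, in which the tool goes at most 50 mm and 8.59 degrees, less where a joint would pass 70% of its speed; a pose out of reach is approached as far as the arm can. A call with a gripper value outside its range is refused whole. The fingers move at their own pace and stop on an object; FORCE is the grip in N (left out, the last holds). Time passes only in rows, so rows that repeat a pose let the fingers close. It gives the time, the measured TCP pose, the force, the opening and the grip force at its end, in the units of the state.
- get_state(): the state, without advancing time (a new reading comes with each control period).
- read_camera(name): name is "scene" or "top" or "wrist"; returns a dict with "frame" (400x640x3 uint8, blue, green, red), "range_z" (400x640 float32, m along the optical axis (not along the pixel's ray), 0 where there is no reading), "vfov" (degrees; the focal length in pixels is half the picture's height over the tangent of half this angle, whatever the lens; pixels are square), "cx", "cy" (the principal point, pixels), "k1" (the pictures are not rectified: a ray, as slopes to the right and down, at radius r is drawn at 1 + k1 r^2 times it, then the intrinsics apply), "origin" and "orientation" of the camera in the world. Camera axes: x right, y down, z forward; pixel columns grow to the right and rows downward; lengths in m; the calibration is good to about 2 mm. A picture is of the moment at which its call begins.
- ctrl.sign_off(): hands the job in; it is judged then, once.
The state is a dict: "time": time; "qpos": joint angles; "dq": joint speeds; "joint_efforts": joint torques, N m; "eef_pos": TCP position; "tcp_rot": TCP orientation; "contact_force": force on the tool from outside, world axes, zero at the start; "wrist_torque": the same for the moment, N m; "opening": opening from 0.0 (shut) to 1.0 (fully open); "finger_force": force on a finger pad.
Only numpy, scipy, OpenCV 4.12 (cv2) and the standard library are available. Lean on these libraries where they do the work, as an engineer would, in place of code of your own. Each camera call takes 0.05 s, during which the arm holds its last target. There are 200 camera calls.

TASK

Slide exactly three of the five flat feed tins over the counter into the three-walled kit bay, lying flat inside it, then swing the keeper bar down across the mouth until it clicks fully home. Leave the other two tins standing on the counter clear of the bay and its bar, and leave the taller jar where it stands.

Things in the scene. Friction and masses are not known exactly. Their poses are not given: they have to be found in the camera images.
- tin1: one of five identical closed flat feed tins: plain aluminium disc, 72 mm diameter, 30 mm high, about 160 g, standing flat and loose on the counter. Origin: centre of its underside; z up along its axis.
- tin2: one of five identical closed flat feed tins: plain aluminium disc, 72 mm diameter, 30 mm high, about 160 g, standing flat and loose on the counter. Origin: centre of its underside; z up along its axis.
- tin3: one of five identical closed flat feed tins: plain aluminium disc, 72 mm diameter, 30 mm high, about 160 g, standing flat and loose on the counter. Origin: centre of its underside; z up along its axis.
- tin4: one of five identical closed flat feed tins: plain aluminium disc, 72 mm diameter, 30 mm high, about 160 g, standing flat and loose on the counter. Origin: centre of its underside; z up along its axis.
- tin5: one of five identical closed flat feed tins: plain aluminium disc, 72 mm diameter, 30 mm high, about 160 g, standing flat and loose on the counter. Origin: centre of its underside; z up along its axis.
- jar: brown glass jar with a white screw cap, about as wide as a tin (70 mm) but taller (50 mm), loose, 350 g; it stands among the tins and is not one of them. Origin: centre of its underside.
- bay: kit bay fixed to the counter: three steel walls 40 mm high, no floor. Origin: on the counter, middle of the space inside. Own x = width, inside -95 to 95 mm; own y = depth, from the open mouth at y -100 to the back wall at y 95 mm. Beside the mouth (y -117 to -83) stand the detent post (x -130 to -106, 48 mm high) and the hinge post (x 100 to 128, 44 mm high).
- bay_mouth (a point): point on the counter in the middle of the bay's open mouth, under the line of the shut keeper bar (bay x 0, y -100 mm)
- keeper (a joint): angle of the keeper bar: round aluminium, 14 mm thick, 216 mm long, on a stiff hinge that stays where left (about 2 N at its end moves it). It swings in the upright plane of the mouth: 0 = shut, level across the mouth at 26 mm height; 1.57 = upright; 2.1 = leaning outwards, away from the mouth. From 0.1 to 0.04 its end rides past a sprung ball in the detent post (a few N more).
- keeper_hinge (a point): the bar's hinge axis, in bay frame (114, -100, 26) mm; the axis runs along the bay's y
- keeper_tip (a point): centre of the 18 mm ball at the free end of the keeper bar, 207 mm from the hinge axis
Not all that is in view belongs to the job. Leave any orange look-alike of the tin5 alone.

How it is judged:
By the outcome, as a careful person would: the job done as asked, in the order asked, and still so for the second after the job is handed in, with the robot touching nothing.
It also fails if it takes over 72 s, if anything falls off the work surface, if the arm or the gripper's body presses on something with over 40 N, if the wrist force passes 120 N, or if a joint passes its speed limit or range.

## Working session

There is one attempt and no reset: what is moved stays moved. The work goes in short steps, Python scripts to look and compute and a shell command to move; the robot and the scene stay as the last step left them, time stands still between calls to the robot, and variables do not carry over. Pictures are saved under pics/ and viewed, at most 10 in all, crops included, and the job is handed in when it is done.

```bash
ls; mkdir -p pics
cat > h.py <<'E'
import numpy as np, cv2
from scipy.spatial.transform import Rotation as R
from plant import get_state, read_camera, ctrl
def cam(n):
    c=read_camera(n); c['f']=200/np.tan(np.radians(c['vfov'])/2); c['R']=R.from_quat(c['orientation']).as_matrix(); c['o']=np.array(c['origin']); return c
def ray(c,u,v):
    p=np.array([[[float(u),float(v)]]]);K=np.array([[c['f'],0,c['cx']],[0,c['f'],c['cy']],[0,0,1]])
    s=cv2.undistortPoints(p,K,np.array([c['k1'],0,0,0,0.]))[0,0]
    return c['R']@np.array([s[0],s[1],1])
def onplane(c,u,v,z):
    d=ray(c,u,v); return c['o']+d*(z-c['o'][2])/d[2]
def depthpt(c,u,v):
    return c['o']+ray(c,u,v)*c['range_z'][int(round(v)),int(round(u))]
E
python3 - <<'E'
from h import *
for n in('top','scene'):
    c=cam(n); cv2.imwrite(f'pics/{n}0.png',c['frame']); print(n,c['o'],c['R'].round(3).tolist(),c['vfov'],c['k1'])
s=get_state();print(s['time'],s['eef_pos'],s['tcp_rot'],s['contact_force'])
E
```

```text
pics
top [0.44916652 0.02796495 0.79581172] [[0.013, -0.999, 0.043], [-1.0, -0.013, -0.018], [0.019, -0.043, -0.999]] 55.52540676425142 0.003235957819862636
scene [1.09580002 0.12796401 0.57970504] [[-0.151, 0.633, -0.759], [0.989, 0.088, -0.123], [-0.011, -0.769, -0.639]] 50.07865413514978 -0.07379086029084148
0.1 [0.22974363 0.63405454 0.23004827] [ 1.73048302e-01  9.84912737e-01 -1.02436606e-03 -3.70489848e-04] [ 0.24960267 -0.46278323 -0.18409771]
```

View pics/top0.png

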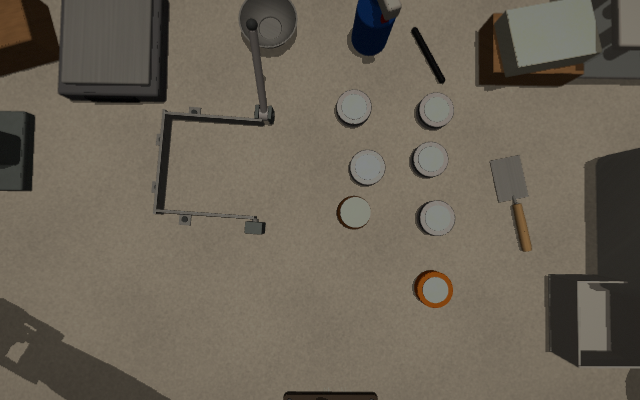

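View pics/scene0.png

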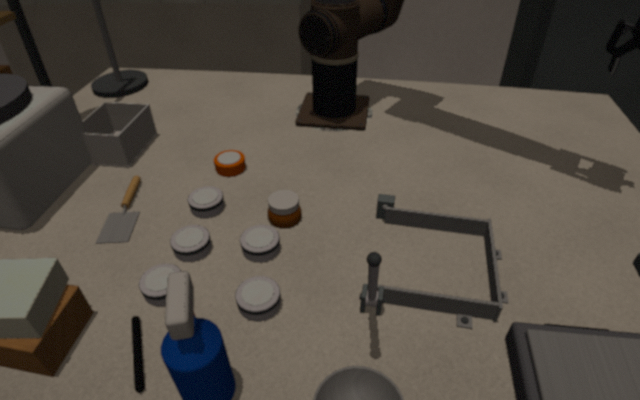

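The top view shows five tins at (354,107), (436,110), (367,167), (431,159) and (437,218). The brown jar is at (355,212) and the orange look-alike at (435,289). The bay's mouth faces right, with the hinge at (264,115) and the keeper leaning outwards. Next I'll measure.

```bash
cat > m.py <<'E'
from h import *
def blobs(c,z=0.03):
    # pixels by depth -> world; then height band
    f=c['frame']; hsv=cv2.cvtColor(f,cv2.COLOR_BGR2HSV)
    m=((hsv[...,1]<40)&(hsv[...,2]>115)).astype('uint8')*255
    m=cv2.morphologyEx(m,cv2.MORPH_CLOSE,np.ones((5,5)))
    cs,_=cv2.findContours(m,cv2.RETR_EXTERNAL,cv2.CHAIN_APPROX_NONE); out=[]
    for k in cs:
        a=cv2.contourArea(k)
        if 250<a<2500 :
            (u,v),r=cv2.minEnclosingCircle(k)
            p=depthpt(c,u,v); q=onplane(c,u,v,z)
            out.append((u,v,r,a,p,q))
    return out
if __name__=='__main__':
    np.set_printoptions(precision=4,suppress=True)
    for n in('top','scene'):
        c=cam(n)
        for u,v,r,a,p,q in blobs(c): print(n,round(u),round(v),round(r,1),a,'depth',p,'plane',q)
        if n=='top':
            for nm,u,v in(('hinge',264,115),('det',255,228),('tip',252,25),('wallBL',159,211),('wallBR',166,115),('wallR end',258,120),('counter',300,160)): print(nm,depthpt(c,u,v))
        else:
            for nm,u,v in(('tip',374,259),('hinge',372,293),('det',386,200),('BL',488,222),('BR',497,312)): print(nm,depthpt(c,u,v))
E
python3 m.py
```

```text
top 599 320 44.6 1617.5 depth [ 0.2453 -0.5603  0.0032] plane [ 0.2522 -0.5404  0.03  ]
top 435 290 12.6 464.0 depth [ 0.3104 -0.2077  0.0315] plane [ 0.3101 -0.2082  0.03  ]
top 437 218 17.1 859.5 depth [ 0.454  -0.2123  0.03  ] plane [ 0.454  -0.2123  0.03  ]
top 355 212 15.0 665.0 depth [ 0.4636 -0.0443  0.0494] plane [ 0.464  -0.0461  0.03  ]
top 367 167 17.1 859.5 depth [ 0.5556 -0.0696  0.0314] plane [ 0.5558 -0.0698  0.03  ]
top 430 159 17.0 843.0 depth [ 0.5736 -0.1975  0.0338] plane [ 0.5742 -0.1986  0.03  ]
top 436 109 17.0 831.0 depth [ 0.6777 -0.2113  0.0288] plane [ 0.6774 -0.2109  0.03  ]
top 354 106 16.8 840.0 depth [ 0.6795 -0.041   0.0307] plane [ 0.6797 -0.0411  0.03  ]
top 630 22 23.3 773.5 depth [ 0.7925 -0.4998  0.1689] plane [ 0.8686 -0.6167  0.03  ]
hinge [0.6572 0.1404 0.0343]
det [0.4295 0.1518 0.0471]
tip [0.746  0.134  0.2204]
wallBL [0.4606 0.3428 0.0386]
wallBR [0.6544 0.3379 0.0312]
wallR end [0.645  0.1512 0.0413]
counter [0.5719 0.068  0.0019]
scene 257 292 20.5 988.0 depth [ 0.6814 -0.0405  0.028 ] plane [ 0.6829 -0.0399  0.03  ]
scene 166 293 30.3 1438.0 depth [ 0.8226 -0.0927  0.1935] plane [ 0.7069 -0.1861  0.03  ]
scene 28 287 40.0 2227.5 depth [ 0.7919 -0.34    0.1182] plane [ 0.7339 -0.4294  0.03  ]
scene 258 236 17.9 678.5 depth [ 0.5553 -0.0707  0.0291] plane [ 0.5562 -0.0704  0.03  ]
scene 189 238 18.3 649.0 depth [ 0.5792 -0.1966  0.0309] plane [ 0.5784 -0.1972  0.03  ]
scene 282 198 14.6 386.0 depth [ 0.4632 -0.0443  0.0479] plane [ 0.4419 -0.0501  0.03  ]
scene 204 194 16.1 451.5 depth [ 0.4508 -0.2142  0.0283] plane [ 0.4528 -0.2131  0.03  ]
scene 30 112 37.5 491.0 depth [ 0.4377 -0.5644  0.195 ] plane [ 0.1554 -0.8614  0.03  ]
tip [0.7587 0.1374 0.218 ]
hinge [0.6981 0.1416 0.0808]
det [0.4414 0.1571 0.0478]
BL [0.468  0.3504 0.0378]
BR [0.6652 0.3392 0.0249]
```

Bay centre is about (0.553, 0.248), yawed about -3.2°. I'll take tins A(.680,-.041), B(.556,-.070) and C(.574,-.198). Gripping along the bay's depth, I'll go above A first.

```bash
python3 -m crank '[[[-653,-481,0],-16.7,0],[[-653,-481,0],-16.7,0],[[-653,-481,0],-16.7,0],[[-653,-481,0],-16.7,0],[[-653,-481,0],-16.7,0],[[-653,-481,0],-16.7,0],[[-653,-481,0],-16.7,0],[[-653,-481,0],-16.7,0],[[-653,-481,0],-16.7,0],[[-653,-481,0],-16.7,0]]' 40
cat > d.py <<'E'
import sys
from h import *
B0=np.array([.553,.248]);a=np.radians(-3.2);U=np.array([np.cos(a),np.sin(a)]);V=np.array([-np.sin(a),np.cos(a)])
def world(x,y): return B0+(x*U+y*V)/1000
def to(x,y,z):
    s=get_state();M=R.from_quat(s['tcp_rot']).as_matrix()
    t=M.T@(np.array([x,y,z])-s['eef_pos'])*1000
    yaw=np.degrees(np.arctan2(M[1,1],M[0,1]))
    print('t',s['time'],'pos',np.round(s['eef_pos'],4),'F',np.round(s['contact_force'],1),'op',s['opening'],'shift',t.round(1),'yaw(tool deg) to bay',round(yaw-86.8,2))
if __name__=='__main__':
    v=[float(q) for q in sys.argv[2:]]
    if sys.argv[1]=='b': v[:2]=world(v[0],v[1])
    to(*v)
E
python3 d.py w .68 -.041 .15
```

```text
time: 1.2
eef_pos: [0.5081, 0.2167, 0.2314]
tcp_rot: [0.028, 1.0, 0.0, 0.0]
contact_force: [0.5, 1.1, 0.6]
opening: 0.999
finger_force: 0.0
t 1.2 pos [0.5081 0.2167 0.2314] F [0.5 1.1 0.6] op 0.9991734242660827 shift [-186.1 -247.7   81.4] yaw(tool deg) to bay -0.03
```

```bash
python3 -m crank '[[[-186,-248,80],0,0],[[-186,-248,80],0,0],[[-186,-248,80],0,0],[[-186,-248,80],0,0],[[-186,-248,80],0,0],[[-186,-248,80],0,0],[[-186,-248,80],0,0],[[-186,-248,80],0,0],[[-186,-248,80],0,0],[[-186,-248,80],0,0]]'
cat > w.py <<'E'
from m import *
import sys
np.set_printoptions(precision=4,suppress=True)
c=cam('wrist'); cv2.imwrite(f'pics/{sys.argv[1]}.png',c['frame'])
f=c['frame'];print(c['o'],c['range_z'][200,320])
# depth-based: height map
K=np.array([[c['f'],0,c['cx']],[0,c['f'],c['cy']],[0,0,1]])
uu,vv=np.meshgrid(np.arange(640.),np.arange(400.));s=cv2.undistortPoints(np.stack([uu,vv],-1).reshape(-1,1,2),K,np.array([c['k1'],0,0,0,0.])).reshape(400,640,2)
P=c['o']+(np.dstack([s,np.ones((400,640))])*c['range_z'][...,None])@c['R'].T
h=P[...,2]; m=((h>.02)&(h<.04)&(c['range_z']>0)).astype('uint8')
m=cv2.morphologyEx(m,cv2.MORPH_OPEN,np.ones((5,5)))
for k in cv2.findContours(m,cv2.RETR_EXTERNAL,cv2.CHAIN_APPROX_NONE)[0]:
    if cv2.contourArea(k)>500:
        q=np.array([onplane(c,*p,.03)[:2] for p in k[:,0]]); (x,y),r=cv2.minEnclosingCircle((q*1000).astype('float32'))
        mk=np.zeros_like(m);cv2.drawContours(mk,[k],-1,1,-1);mk=mk&m
        print('band blob c',round(x,1),round(y,1),'r',round(r,1),'medianz',np.median(h[mk>0]),'px',k[:,0].mean(0))
E
python3 w.py w1; python3 d.py w .68 -.041 .15
```

```text
time: 2.2
eef_pos: [0.6787, -0.0379, 0.1519]
tcp_rot: [0.027, 1.0, 0.0, 0.0]
contact_force: [-0.3, 0.8, -0.0]
opening: 0.996
finger_force: 0.0
[ 0.603  -0.0322  0.2933] 0.27820766
band blob c 814.9 -68.5 r 33.2 medianz 0.02983716649711249 px [296.1087 299.2681]
band blob c 771.5 -338.1 r 53.6 medianz 0.029771255830840615 px [ 58.1316 273.3872]
band blob c 674.0 -205.0 r 38.3 medianz 0.029060647423847424 px [146.7783 192.8371]
band blob c 677.8 -38.9 r 36.4 medianz 0.02918738069145632 px [315.1737 186.9296]
band blob c 574.6 -193.8 r 37.5 medianz 0.029127884459110742 px [135.3463  85.0661]
band blob c 556.2 -67.1 r 36.5 medianz 0.029299723235753916 px [274.2759  53.9042]
t 2.25 pos [ 0.6788 -0.0378  0.1521] F [-0.1 -0.2  1. ] op 1.0006323232256125 shift [-1.4 -3.2  2.1] yaw(tool deg) to bay 0.08
```

View pics/w1.png

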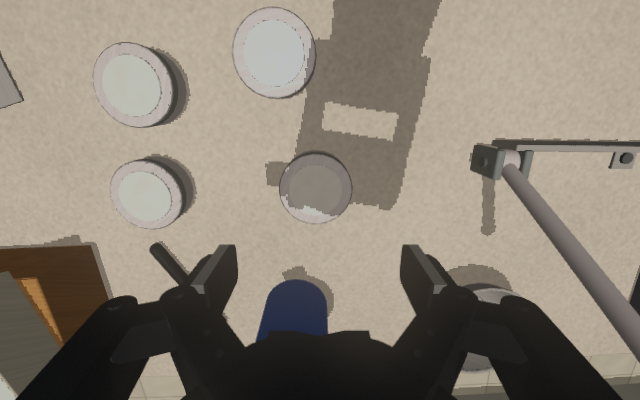

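The wrist view shows tin A at (315,187), between the fingers, at (0.678,-0.039) with its top at about 29 mm. Descend and grip.

```bash
python3 -m crank '[[[1,-1,50],0,0],[[1,-1,100],0,0],[[1,-1,130],0,0],[[1,-1,145],0,0],[[1,-1,152],0,0],[[1,-1,152],0,0],[[1,-1,152],0,120],[[1,-1,152],0,120],[[1,-1,152],0,120],[[1,-1,152],0,120]]' 40; python3 d.py b 50 -150 0;python3 d.py b 50 36 0
```

```text
time: 3.25
eef_pos: [0.6804, -0.0408, 0.0026]
tcp_rot: [0.028, 1.0, -0.0, 0.003]
contact_force: [-0.7, 0.4, 7.4]
opening: 0.823
finger_force: 46.5
t 3.25 pos [ 0.6804 -0.0408  0.0026] F [-0.7  0.4  7.4] op 0.8232966040079427 shift [ 93.4 131.2   2. ] yaw(tool deg) to bay -0.03
t 3.25 pos [ 0.6804 -0.0408  0.0026] F [-0.7  0.4  7.4] op 0.8232966040079427 shift [ 93.5 317.2   1.9] yaw(tool deg) to bay -0.03
```

```bash
python3 -m crank '[[[8,12,-1],0,120],[[25,35,-1],0,120],[[42,59,-1],0,120],[[60,84,-1],0,120],[[77,108,-1],0,120],[[93,131,-1],0,120],[[93,160,-1],0,120],[[93,190,-1],0,120],[[93,220,-1],0,120],[[93,245,-1],0,120]]'; python3 d.py b 50 36 0
```

```text
time: 4.25
eef_pos: [0.6, 0.2103, 0.0026]
tcp_rot: [0.027, 1.0, -0.001, 0.002]
contact_force: [-0.4, -4.8, 7.7]
opening: 0.824
finger_force: 46.7
t 4.25 pos [0.6    0.2103 0.0026] F [-0.4 -4.8  7.7] op 0.8239920124153418 shift [-1.  71.1  2.5] yaw(tool deg) to bay 0.05
```

```bash
cat > bay.py <<'E'
from m import *
from d import *
for n in('wrist','top','scene'):
    c=cam(n)
    K=np.array([[c['f'],0,c['cx']],[0,c['f'],c['cy']],[0,0,1]])
    uu,vv=np.meshgrid(np.arange(640.),np.arange(400.));s=cv2.undistortPoints(np.stack([uu,vv],-1).reshape(-1,1,2),K,np.array([c['k1'],0,0,0,0.])).reshape(400,640,2)
    P=c['o']+(np.dstack([s,np.ones((400,640))])*c['range_z'][...,None])@c['R'].T
    P=P[(c['range_z']>0)&(P[...,2]>.035)&(P[...,2]<.043)]
    b=np.c_[(P[:,:2]-B0)@U,(P[:,:2]-B0)@V]*1000
    def st(l,m,k,o):
        q=b[m]
        if len(q)>15:
            f=np.polyfit(q[:,o],q[:,k],1); print(n,l,len(q),'pct5,50,95',np.percentile(q[:,k],[5,50,95]).round(1),'tilt deg',np.degrees(f[0]).round(2),'span',q[:,o].min().round(),q[:,o].max().round())
    st('back',(abs(b[:,0])<85)&(abs(b[:,1]-97)<12),1,0)
    st('x-',(abs(b[:,1])<80)&(abs(b[:,0]+97)<12),0,1)
    st('x+',(abs(b[:,1])<80)&(abs(b[:,0]-97)<12),0,1)
E
python3 bay.py
```

```text
wrist back 3087 pct5,50,95 [ 96.6  98.  102.1] tilt deg 0.54 span -4.0 85.0
wrist x+ 626 pct5,50,95 [ 95.6  97.4 101.4] tilt deg 0.7 span 24.0 48.0
top x- 69 pct5,50,95 [-99.8 -96.8 -94.3] tilt deg 0.29 span -80.0 -36.0
top x+ 57 pct5,50,95 [ 95.6  98.5 101.4] tilt deg 1.39 span -80.0 -47.0
scene back 292 pct5,50,95 [ 96.1  98.9 102.3] tilt deg -0.55 span -85.0 84.0
scene x- 112 pct5,50,95 [-97.3 -93.2 -91. ] tilt deg 0.63 span -80.0 79.0
scene x+ 440 pct5,50,95 [ 98.  102.2 104.5] tilt deg 0.44 span -80.0 80.0
```

```bash
python3 -m crank '[[[-1,25,0],0,120],[[-1,50,0],0,120],[[-1,66,0],0,120],[[-1,72,0],0,120],[[-1,72,0],0,120],[[-1,72,0],0,22],[[-1,72,0],0,22],[[-1,72,0],0,22],[[-1,72,-20],0,22],[[-1,72,-60],0,22]]'; python3 d.py w .556 -.068 .1
```

```text
time: 5.4
eef_pos: [0.6002, 0.2799, 0.0557]
tcp_rot: [0.028, 1.0, -0.002, -0.005]
contact_force: [1.3, -0.1, -0.7]
opening: 0.911
finger_force: 0.0
t 5.4 pos [0.6002 0.2799 0.0557] F [ 1.3 -0.1 -0.7] op 0.911103267298622 shift [  24.9 -350.   -42.8] yaw(tool deg) to bay -0.05
```

```bash
python3 -m crank '[[[0,0,-44],0,0],[[25,-50,-44],0,0],[[25,-100,-44],0,0],[[25,-150,-44],0,0],[[25,-200,-44],0,0],[[25,-250,-44],0,0],[[25,-300,-44],0,0],[[25,-350,-44],0,0],[[25,-350,-44],0,0],[[25,-350,-44],0,0]]'; python3 w.py w2|grep -E 'r 3[5-9]'; python3 m.py | grep -E '^(top|scene)'; python3 d.py w .556 -.068 0
```

```text
time: 6.4
eef_pos: [0.5589, -0.068, 0.1039]
tcp_rot: [0.03, 1.0, 0.0, -0.0]
contact_force: [-0.0, -0.2, 0.6]
opening: 1.0
finger_force: 0.0
band blob c 572.0 -193.6 r 38.0 medianz 0.029114370662625205 px [166.9344 226.6641]
band blob c 553.8 -67.9 r 36.4 medianz 0.029214412232555317 px [315.9144 197.8755]
band blob c 453.9 -207.2 r 37.6 medianz 0.029165298540038187 px [115.1355  76.8253]
top 608 324 53.4 1865.5 depth [ 0.2364 -0.5795  0.0023] plane [ 0.2438 -0.5583  0.03  ]
top 441 220 16.6 327.0 depth [ 0.4498 -0.2199  0.0318] plane [ 0.4498 -0.2205  0.03  ]
top 508 179 25.7 1195.5 depth [ 0.5386 -0.3727  0.0025] plane [ 0.5355 -0.3588  0.03  ]
top 194 140 17.8 925.0 depth [0.6049 0.282  0.0297] plane [0.6048 0.2819 0.03  ]
top 210 161 77.2 781.0 depth [0.5669 0.2557 0.0021] plane [0.5627 0.2477 0.03  ]
top 266 28 15.7 374.5 depth [0.8523 0.1436 0.0011] plane [0.8376 0.1394 0.03  ]
top 629 22 24.6 895.0 depth [ 0.7903 -0.4973  0.1698] plane [ 0.8665 -0.6146  0.03  ]
scene 166 294 31.5 1736.5 depth [ 0.8235 -0.093   0.1926] plane [ 0.7092 -0.1859  0.03  ]
scene 458 278 22.0 1019.5 depth [0.6064 0.2826 0.0299] plane [0.6065 0.2825 0.03  ]
scene 28 288 40.3 2307.5 depth [ 0.7928 -0.3393  0.1183] plane [ 0.7348 -0.4287  0.03  ]
scene 189 237 19.9 732.5 depth [ 0.5743 -0.1994  0.027 ] plane [ 0.5771 -0.1977  0.03  ]
scene 204 195 17.1 525.5 depth [ 0.4553 -0.2131  0.0303] plane [ 0.4549 -0.2133  0.03  ]
scene 32 114 40.3 786.0 depth [ 0.439  -0.5604  0.1913] plane [ 0.1661 -0.8463  0.03  ]
t 6.55 pos [ 0.5591 -0.0653  0.1039] F [ 0.4 -0.   0.3] op 0.9997794601779607 shift [  2.9  -2.9 103.9] yaw(tool deg) to bay 0.05
```

Tin A is in place. Now grip B.

```bash
python3 -m crank '[[[3,-2,45],0,0],[[3,-2,80],0,0],[[3,-2,97],0,0],[[3,-2,103],0,0],[[3,-2,103],0,0],[[3,-2,103],0,120],[[3,-2,103],0,120],[[3,-2,103],0,120],[[3,-2,103],0,120]]' 40; python3 d.py w .556 .045 0; python3 d.py b -50 -130 0;python3 d.py b -50 36 0
```

```text
time: 7.45
eef_pos: [0.5579, -0.0688, 0.0031]
tcp_rot: [0.028, 1.0, -0.0, 0.002]
contact_force: [0.5, 2.1, 5.3]
opening: 0.82
finger_force: 48.1
t 7.45 pos [ 0.5579 -0.0688  0.0031] F [0.5 2.1 5.3] op 0.8200569282484922 shift [  8.3 113.5   3.1] yaw(tool deg) to bay -0.03
t 7.45 pos [ 0.5579 -0.0688  0.0031] F [0.5 2.1 5.3] op 0.8200569282484922 shift [ 72.7 186.    2.8] yaw(tool deg) to bay -0.03
t 7.45 pos [ 0.5579 -0.0688  0.0031] F [0.5 2.1 5.3] op 0.8200569282484922 shift [ 72.7 352.    2.8] yaw(tool deg) to bay -0.03
```

```bash
python3 -m crank '[[[0,12,0],0,120],[[2,35,0],0,120],[[4,62,0],0,120],[[8,90,0],0,120],[[18,115,0],0,120],[[36,138,0],0,120],[[54,160,0],0,120],[[68,180,0],0,120],[[73,200,0],0,120],[[73,215,0],0,120]]'; python3 d.py b -50 36 0; python3 -m crank '[[[0,30,0],0,120],[[0,60,0],0,120],[[0,90,0],0,120],[[0,115,0],0,120],[[0,132,0],0,120],[[0,137,0],0,120],[[0,137,0],0,120]]'; python3 d.py b -50 36 0
```

```text
time: 8.45
eef_pos: [0.4965, 0.1504, 0.0031]
tcp_rot: [0.027, 1.0, -0.001, 0.002]
contact_force: [-0.4, -5.2, 7.6]
opening: 0.825
finger_force: 48.4
t 8.45 pos [0.4965 0.1504 0.0031] F [-0.4 -5.2  7.6] op 0.8249497450274421 shift [ -1.2 136.6   2.9] yaw(tool deg) to bay 0.08
time: 9.15
eef_pos: [0.5046, 0.2881, 0.0032]
tcp_rot: [0.027, 1.0, 0.0, 0.002]
contact_force: [-0.3, -0.1, 7.3]
opening: 0.824
finger_force: 48.3
t 9.15 pos [0.5046 0.2881 0.0032] F [-0.3 -0.1  7.3] op 0.8235396490556284 shift [-0.6 -1.4  3.2] yaw(tool deg) to bay 0.06
```

```bash
python3 -m crank '[[[0,0,0],0,22],[[0,0,0],0,22],[[0,0,0],0,22],[[0,0,-30],0,22],[[0,0,-75],0,22],[[0,0,-100],0,22],[[0,-50,-100],0,0],[[-20,-100,-100],0,0],[[-40,-150,-100],0,0],[[-50,-200,-100],0,0]]'; python3 -m crank '[[[-10,-50,0],0,0],[[-20,-100,0],0,0],[[-30,-150,0],0,0],[[-40,-200,0],0,0],[[-46,-250,0],0,0],[[-46,-280,0],0,0],[[-46,-280,0],0,0],[[-46,-280,0],0,0]]';python3 w.py w3|grep -E 'r 3[5-9]'; python3 m.py | grep -E '^(top|scene)'|grep -v 'depth.*0.1'; python3 d.py w .574 -.195 0
```

```text
time: 10.15
eef_pos: [0.541, 0.0912, 0.1014]
tcp_rot: [0.028, 1.0, 0.0, 0.0]
contact_force: [0.7, -0.2, -0.6]
opening: 1.001
finger_force: 0.0
time: 10.95
eef_pos: [0.57, -0.1896, 0.1006]
tcp_rot: [0.029, 1.0, 0.001, -0.001]
contact_force: [-0.1, 0.8, -0.1]
opening: 1.0
finger_force: 0.0
band blob c 670.6 -208.4 r 37.7 medianz 0.029248107688491454 px [303.12   307.8489]
band blob c 571.9 -196.8 r 36.5 medianz 0.0291867849432932 px [306.5115 206.4885]
band blob c 454.6 -210.3 r 36.2 medianz 0.029348176578762097 px [277.0497  48.3975]
top 608 324 53.4 1868.5 depth [ 0.2374 -0.5768  0.0058] plane [ 0.2438 -0.5583  0.03  ]
top 355 212 15.0 425.0 depth [ 0.4638 -0.0434  0.0494] plane [ 0.4642 -0.0452  0.03  ]
top 210 160 77.5 1818.0 depth [0.4492 0.028  0.7958] plane [0.5637 0.2477 0.03  ]
top 436 109 17.2 753.5 depth [ 0.6773 -0.2103  0.0296] plane [ 0.6772 -0.2102  0.03  ]
scene 456 236 19.8 711.5 depth [0.5049 0.2894 0.0276] plane [0.5075 0.2887 0.03  ]
scene 284 199 13.6 267.5 depth [ 0.467  -0.0404  0.0489] plane [ 0.4446 -0.0464  0.03  ]
t 11.1 pos [ 0.5704 -0.1877  0.1009] F [-0.1  0.1  0.7] op 0.9978538210659896 shift [ -4.1  -7.2 100.9] yaw(tool deg) to bay 0.05
```

```bash
python3 -m crank '[[[-3,-9,40],0,0],[[-3,-9,75],0,0],[[-3,-9,93],0,0],[[-3,-9,100],0,0],[[-3,-9,100],0,0],[[-3,-9,100],0,120],[[-3,-9,100],0,120],[[-3,-9,100],0,120],[[-3,-9,100],0,120]]' 40; python3 d.py b 0 -130 0;python3 d.py b 0 -45 0
```

```text
time: 12.0
eef_pos: [0.5747, -0.1988, 0.0034]
tcp_rot: [0.028, 1.0, -0.001, 0.002]
contact_force: [0.0, 1.4, 6.5]
opening: 0.823
finger_force: 46.8
t 12.0 pos [ 0.5747 -0.1988  0.0034] F [0.  1.4 6.5] op 0.8232801794489069 shift [ 46.7 314.9   2.9] yaw(tool deg) to bay -0.02
t 12.0 pos [ 0.5747 -0.1988  0.0034] F [0.  1.4 6.5] op 0.8232801794489069 shift [ 46.7 399.9   2.8] yaw(tool deg) to bay -0.02
```

```bash
python3 -m crank '[[[0,12,0],0,120],[[0,35,0],0,120],[[0,65,0],0,120],[[0,95,0],0,120],[[2,125,0],0,120],[[5,155,0],0,120],[[10,185,0],0,120],[[20,215,0],0,120],[[32,245,0],0,120],[[44,270,0],0,120]]'; python3 d.py b 0 -45 0; python3 -m crank '[[[3,25,0],0,120],[[3,55,0],0,120],[[3,85,0],0,120],[[3,110,0],0,120],[[3,126,0],0,120],[[3,131,0],0,120],[[3,131,0],0,120],[[3,131,0],0,22],[[3,131,0],0,22],[[3,131,0],0,22]]'; python3 d.py b 0 -45 0
```

```text
time: 13.0
eef_pos: [0.5466, 0.0743, 0.0034]
tcp_rot: [0.028, 1.0, -0.001, 0.003]
contact_force: [2.1, -4.3, 5.1]
opening: 0.819
finger_force: 46.8
t 13.0 pos [0.5466 0.0743 0.0034] F [ 2.1 -4.3  5.1] op 0.8190976723635441 shift [  3.2 128.8   3.1] yaw(tool deg) to bay 0.03
time: 14.0
eef_pos: [0.5478, 0.2046, 0.0006]
tcp_rot: [0.028, 1.0, -0.0, -0.001]
contact_force: [-0.4, -0.4, 0.5]
opening: 0.915
finger_force: 0.0
t 14.0 pos [0.5478 0.2046 0.0006] F [-0.4 -0.4  0.5] op 0.914512676003445 shift [-2.7 -1.4  0.6] yaw(tool deg) to bay -0.04
```

All three tins are placed. Lift away, close the fingers, check the tins and locate the keeper ball.

```bash
python3 -m crank '[[[0,0,-30],0,22],[[0,0,-75],0,22],[[0,0,-120],0,255],[[0,-57,-165],0,255],[[0,-57,-210],0,255],[[0,-57,-255],0,255],[[0,-57,-290],0,255],[[0,-57,-290],0,255]]'
cat > k.py <<'E'
from m import *; from d import *
np.set_printoptions(precision=4,suppress=True)
import sys
for n in('top','scene'):
    c=cam(n); cv2.imwrite(f'pics/{n}{sys.argv[1]}.png',c['frame'])
    K=np.array([[c['f'],0,c['cx']],[0,c['f'],c['cy']],[0,0,1]])
    uu,vv=np.meshgrid(np.arange(640.),np.arange(400.));s=cv2.undistortPoints(np.stack([uu,vv],-1).reshape(-1,1,2),K,np.array([c['k1'],0,0,0,0.])).reshape(400,640,2)
    P=c['o']+(np.dstack([s,np.ones((400,640))])*c['range_z'][...,None])@c['R'].T
    P=P[c['range_z']>0]; b=np.c_[(P[:,:2]-B0)@U,(P[:,:2]-B0)@V,P[:,2]]*1000
    q=b[(abs(b[:,1]+100)<20)&(b[:,2]>(60 if len(sys.argv)<3 else 28))&(b[:,2]<230)&(b[:,0]>-105)&(b[:,0]<300)]
    if len(q):
        a=np.arctan2(q[:,2]-26,114-q[:,0]); print(n,len(q),'angle',np.median(a),'y med',np.median(q[:,1]),'ymin/max',q[:,1].min(),q[:,1].max(),'xmax',q[:,0].max(),'zmax',q[:,2].max())
E
python3 k.py 1; python3 m.py | grep -E '^(top|scene)'|grep -v 'depth.*0.1'; python3 d.py b 250 -100 .28
```

```text
time: 14.8
eef_pos: [0.5486, 0.1477, 0.2995]
tcp_rot: [0.029, 1.0, 0.001, 0.007]
contact_force: [-0.5, -0.4, 0.8]
opening: 0.002
finger_force: 0.0
top 714 angle 1.985666874753376 y med -101.7071387823099 ymin/max -109.2833164207658 -91.73473744624164 xmax 211.6197605202392 zmax 221.77585950407263
scene 494 angle 2.065801032041903 y med -98.85600022903938 ymin/max -108.33608057676305 -90.85272674907932 xmax 215.01303722214655 zmax 221.27136654232922
top 608 324 53.4 1880.5 depth [ 0.2364 -0.5795  0.0023] plane [ 0.2438 -0.5583  0.03  ]
top 437 218 17.6 913.5 depth [ 0.4548 -0.2131  0.0291] plane [ 0.4548 -0.2128  0.03  ]
top 355 212 15.2 677.0 depth [ 0.4639 -0.0438  0.0506] plane [ 0.4643 -0.0458  0.03  ]
top 508 179 25.7 1203.0 depth [ 0.5386 -0.3727  0.0027] plane [ 0.5355 -0.3588  0.03  ]
top 436 109 17.5 886.0 depth [ 0.6774 -0.2113  0.028 ] plane [ 0.6768 -0.2107  0.03  ]
top 107 6 42.4 1061.5 depth [0.8638 0.4498 0.0552] plane [0.8778 0.4641 0.03  ]
scene 282 198 14.6 398.0 depth [ 0.4644 -0.044   0.0489] plane [ 0.4419 -0.0501  0.03  ]
scene 204 194 16.4 483.5 depth [ 0.4514 -0.2138  0.0288] plane [ 0.4528 -0.2131  0.03  ]
t 15.0 pos [0.5446 0.1476 0.289 ] F [-0.3  0.7  0.5] op 0.0003613711097788462 shift [-252.9    0.8    8. ] yaw(tool deg) to bay -0.03
```

View pics/scene1.png

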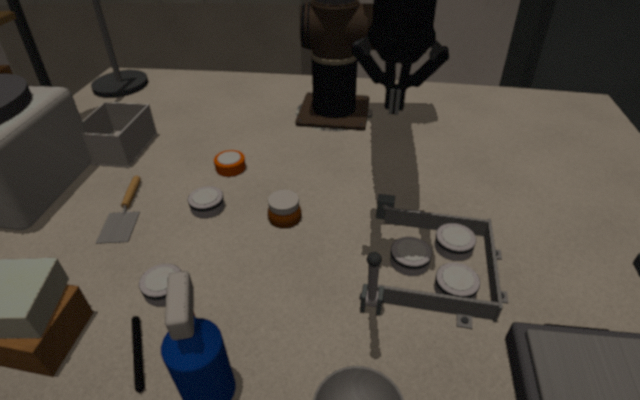

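The scene view shows three tins in the bay at (456,237), (458,280) and (411,251), and the keeper ball at (374,259). The bar is at about 2.02 rad and y is about -100. Go over it to the outer side.

```bash
python3 -m crank '[[[-50,1,0],0,255],[[-100,1,0],0,255],[[-150,1,0],0,255],[[-200,1,0],0,255],[[-253,1,0],0,255],[[-253,1,0],0,255],[[-253,1,40],0,255],[[-253,1,80],0,255],[[-253,1,97],0,255],[[-253,1,97],0,255]]'; python3 d.py b 214 -100 .195
```

```text
time: 16.0
eef_pos: [0.7951, 0.1346, 0.1872]
tcp_rot: [0.028, 1.0, -0.0, -0.006]
contact_force: [0.1, 0.6, -0.1]
opening: 0.003
finger_force: 0.0
t 16.0 pos [0.7951 0.1346 0.1872] F [ 0.1  0.6 -0.1] op 0.003085335702153831 shift [34.1 -0.3 -7.4] yaw(tool deg) to bay -0.01
```

```bash
python3 -m crank '[[[12,0,0],0,255],[[30,0,0],0,255],[[48,0,0],0,255],[[66,0,0],0,255],[[84,0,0],0,255],[[102,0,0],0,255],[[118,0,0],0,255],[[132,0,1],0,255],[[143,0,2],0,255],[[158,0,5],0,255]]'; python3 k.py 2; python3 d.py b 73.6 -100 .1776
```

```text
time: 17.0
eef_pos: [0.6417, 0.1435, 0.1927]
tcp_rot: [0.028, 1.0, 0.0, 0.003]
contact_force: [1.4, -0.1, 1.9]
opening: 0.0
finger_force: 0.6
top 10 angle 1.3684489700170421 y med -106.35267331518997 ymin/max -106.96639053764329 -103.72731643940679 xmax 111.85406354324662 zmax 81.58742362465044
scene 1081 angle 1.4507638441251898 y med -98.6869160078738 ymin/max -113.12451243354161 -82.95221581005494 xmax 115.23771584849237 zmax 229.9144499510718
t 17.1 pos [0.6398 0.1438 0.191 ] F [-0.2  0.4 -0.1] op -0.0007061702020279455 shift [18.9 -0.8 13.4] yaw(tool deg) to bay 0.01
```

```bash
python3 -m crank '[[[10,0,7],0,255],[[19,0,13],0,255],[[34,0,20],0,255],[[48,0,27],0,255],[[61,0,36],0,255],[[74,0,45],0,255],[[85,0,57],0,255],[[95,0,69],0,255],[[104,0,82],0,255],[[110,0,93],0,255]]'; python3 k.py 3; python3 d.py b -35 -100 .033
```

```text
time: 18.1
eef_pos: [0.5298, 0.1496, 0.0951]
tcp_rot: [0.028, 1.0, 0.0, -0.0]
contact_force: [-0.1, 2.1, 0.4]
opening: 0.002
finger_force: 0.4
scene 1574 angle 0.788776545898505 y med -99.11453024515413 ymin/max -119.96706507591948 -80.01752848951402 xmax 52.71343094771 zmax 229.96721830812538
t 18.2 pos [0.5284 0.1494 0.0937] F [-0.3  0.4  0.2] op 6.12715739238738e-05 shift [15.6 -0.2 60.8] yaw(tool deg) to bay -0.01
```

View pics/scene3.png

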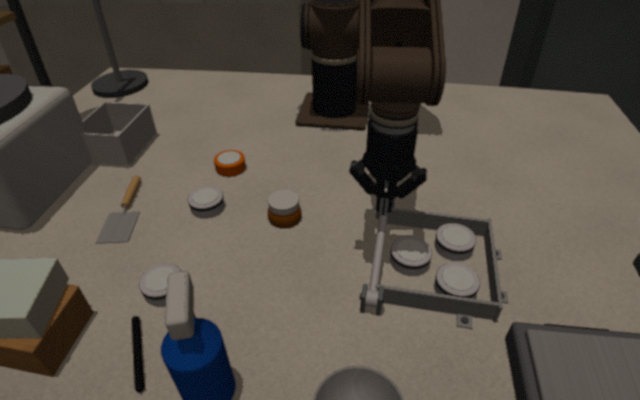

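The bar runs from the hinge at (372,293) to the fingertip at about (383,205), so it's following. Press on down to level.

```bash
python3 -m crank '[[[6,0,15],0,255],[[11,0,30],0,255],[[14,0,42],0,255],[[15,0,50],0,255],[[16,0,55],0,255],[[16,0,58],0,255],[[16,0,60],0,255],[[16,0,61],0,255],[[16,0,61],0,255]]'; python3 d.py b -35 -100 .033
```

```text
time: 19.1
eef_pos: [0.5149, 0.1504, 0.0351]
tcp_rot: [0.028, 1.0, 0.0, 0.0]
contact_force: [-0.4, -0.6, -0.2]
opening: -0.002
finger_force: 0.0
t 19.1 pos [0.5149 0.1504 0.0351] F [-0.4 -0.6 -0.2] op -0.0017783518525644598 shift [ 2.4 -0.5  2.1] yaw(tool deg) to bay -0.03
```

Now press a little further until force shows the bar is against its stop.

```bash
python3 -m crank '[[[15,0,2],0,255],[[15,0,3],0,255],[[15,0,4],0,255],[[15,0,4],0,255]]'; python3 -m crank '[[[0,0,1],0,255],[[0,0,2],0,255],[[0,0,2],0,255]]'
```

```text
time: 19.5
eef_pos: [0.4987, 0.1514, 0.0325]
tcp_rot: [0.028, 1.0, -0.0, -0.002]
contact_force: [-7.0, -0.9, 11.2]
opening: 0.001
finger_force: 6.0
time: 19.8
eef_pos: [0.4988, 0.1515, 0.0321]
tcp_rot: [0.028, 1.0, -0.0, -0.003]
contact_force: [-12.3, -0.7, 22.8]
opening: -0.002
finger_force: 11.2
```

```bash
python3 -m crank '[[[0,0,-30],0,255],[[0,0,-80],0,255],[[0,-50,-120],0,255],[[20,-100,-160],0,255],[[40,-100,-160],0,255],[[40,-100,-160],0,255]]'
cat > e.py <<'E'
from m import *; from d import *
np.set_printoptions(precision=1,suppress=True)
for n in('wrist','top','scene'):
    c=cam(n); cv2.imwrite(f'pics/{n}9.png',c['frame'])
    K=np.array([[c['f'],0,c['cx']],[0,c['f'],c['cy']],[0,0,1]])
    uu,vv=np.meshgrid(np.arange(640.),np.arange(400.));s=cv2.undistortPoints(np.stack([uu,vv],-1).reshape(-1,1,2),K,np.array([c['k1'],0,0,0,0.])).reshape(400,640,2)
    P=c['o']+(np.dstack([s,np.ones((400,640))])*c['range_z'][...,None])@c['R'].T
    P=P[c['range_z']>0]; b=np.c_[(P[:,:2]-B0)@U,(P[:,:2]-B0)@V,P[:,2]]*1000
    for x in range(-80,100,30):
        q=b[(abs(b[:,1]+100)<11)&(abs(b[:,0]-x)<12)&(b[:,2]>15)]
        if len(q)>3: print(n,x,len(q),'ztop',np.percentile(q[:,2],90),'y',np.median(q[:,1]))
E
python3 e.py; python3 m.py | grep -E '^(top|scene)'
```

```text
time: 20.4
eef_pos: [0.4545, 0.0517, 0.1927]
tcp_rot: [0.03, 1.0, -0.001, 0.003]
contact_force: [0.7, 1.0, -1.2]
opening: -0.001
finger_force: 0.0
wrist -80 262 ztop 32.179134525809324 y -98.58993400089611
wrist -50 243 ztop 32.080775249479466 y -98.5907284634031
wrist -20 222 ztop 31.9275395729103 y -98.7885038200796
wrist 10 205 ztop 31.952044056365015 y -98.84151546496156
wrist 40 108 ztop 31.874693839257343 y -98.565422597098
top 10 80 ztop 33.44920977293437 y -100.54574859439757
top 40 83 ztop 33.11497272006898 y -100.61628100758743
top 70 82 ztop 33.066145362297796 y -100.50389085980109
scene -80 74 ztop 32.88115751546778 y -97.02290984878198
scene -50 67 ztop 31.80641922694436 y -98.0578132386453
scene -20 67 ztop 31.661460650763562 y -98.13394287545009
scene 10 75 ztop 32.35421379813981 y -98.17832306668154
scene 40 86 ztop 31.907541283509254 y -98.1233330429826
scene 70 91 ztop 31.61421305655143 y -98.51162523095607
top 608 324 53.0 1787.0 depth [ 0.2377 -0.5788  0.0032] plane [ 0.2448 -0.5583  0.03  ]
top 435 290 12.6 468.0 depth [ 0.31   -0.2083  0.0291] plane [ 0.3101 -0.
[... 773 characters left out ...]
.03  ]
scene 166 293 30.7 1504.5 depth [ 0.8224 -0.0927  0.1933] plane [ 0.7069 -0.1859  0.03  ]
scene 458 278 20.5 921.5 depth [0.6073 0.2833 0.0286] plane [0.6085 0.2829 0.03  ]
scene 28 287 40.0 2248.5 depth [ 0.7924 -0.3393  0.1189] plane [ 0.7339 -0.4294  0.03  ]
scene 411 250 18.6 764.0 depth [0.5533 0.2062 0.0294] plane [0.5539 0.2061 0.03  ]
scene 456 236 18.3 626.0 depth [0.505  0.2885 0.0276] plane [0.5076 0.2878 0.03  ]
scene 283 198 14.6 389.5 depth [ 0.4653 -0.0437  0.0497] plane [ 0.4419 -0.05    0.03  ]
scene 204 195 16.3 475.5 depth [ 0.455  -0.2122  0.0305] plane [ 0.4544 -0.2125  0.03  ]
scene 30 111 37.8 528.5 depth [ 0.4361 -0.5656  0.1952] plane [ 0.1526 -0.8636  0.03  ]
```

View pics/wrist9.png

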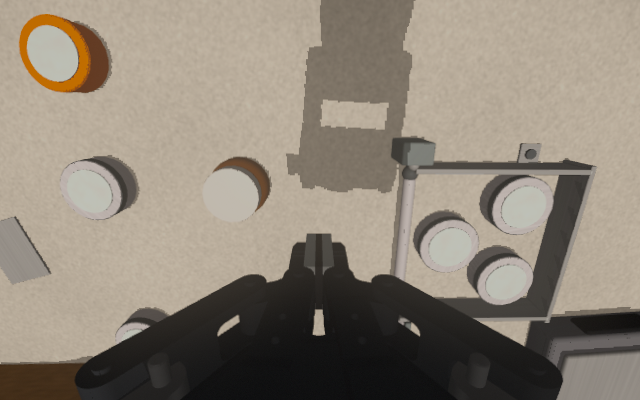

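View pics/top9.png

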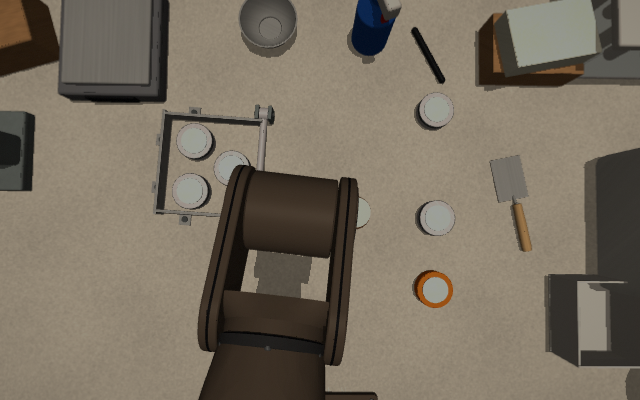

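The bar is level: its top reads 32 mm along its whole length, and its ball sits in the detent post at (408,172) in the wrist view. Three tins lie flat in the bay; the jar and the other two tins are where they started.

```bash
python3 -c "
from plant import ctrl; print(ctrl.sign_off())"
```

```text
the job is handed in; nothing more can be done
None
```

I handed the job in at about 21 s: three tins lie flat in the bay, the keeper bar is level and seated at the detent post, and the jar and the other two tins were not moved.

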